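# Fit the double lid to the drying canister and lift the blue cover alone

## Robot

A 6-joint arm with a two-finger parallel gripper is mounted at the origin on the work surface. World frame = base frame: x ahead of the robot, y to its left, z up, the work surface at z = 0. Lengths are in m, angles in degrees, forces in N, time in s.
With the tool pointing down it reaches from about 0.35 to 1 m from the base axis. Payload 7.1 kg.
Tool frame: the origin (TCP) lies midway between the tips of the shut fingers; the grasp point (between the pads) lies 19 mm behind it; z points along the fingers, y is the direction in which the jaws open and shut (so a half turn about z gives the same grasp; the last joint's range is limited). The gripper opens to 85 mm and grips with 20 to 120 N. Pads are 22 mm wide; open, the fingers measure 114 mm over their backs; the gripper's body (76 mm by 85 mm) begins 54 mm behind the grasp point. The pads swing forward as they close: fully open they stand 13 mm farther back than shut.
Start: joints at [-65.432, 24.242, 93.386, -0, 62.372, -1.089], TCP at [0.271, -0.563, 0.231] pointing down, gripper open.
Joint ranges: [-172.04, 172.04], [-51.8, 120.97], [4.93, 147.93], [-75.15, 255.16], [6.16, 154.13], [-145.62, 145.62]. Speed limits (degrees/s): [136.94, 136.94, 172.46, 180, 180, 180].

## Interface

Orientations are given as [roll, pitch, yaw] about the fixed x, y, z axes, in that order (R = Rz(yaw) Ry(pitch) Rx(roll)).
In Python, from plant import * gives the robot as it stands.
- The arm moves only by the shell command python3 -m inch 'ROWS' [FORCE]. ROWS is JSON, a list of rows, each an object with "hand": the opening, from 0 (shut) to 1 (fully open); "delta_pos": the shift along the tool's x, y, z in m, a list of three; "delta_rot": the turn, a rotation vector about the tool's x, y, z in rad, a list of three. A call has 1 to 8 rows; each row is the pose to reach, as a shift and turn from the pose measured when the call began, along the tool's axes at that moment; what a row does not reach only later rows make up. A row lasts 1/8 s, in which the tool goes at most 62.5 mm and 10.7 degrees, less where a joint would pass 70% of its speed; a pose out of reach is approached as far as the arm can. A call with a gripper value outside its range is refused whole. The fingers move at their own pace and stop on an object; FORCE is the grip in N (left out, the last holds). Time passes only in rows, so rows that repeat a pose let the fingers close. It gives the time, the measured TCP pose, the force and the opening at its end, in the units of the state.
- read_state(): the state, without advancing time (a new reading comes with each control period).
- capture(name): name is "side" or "top"; returns (picture, depth): 400x640x3 uint8, red, green, blue; 400x640 float32, m along the optical axis (not along the pixel's ray), 0 where there is no reading.
- calibration(name): a dict with "fov_y" (degrees; the focal length in pixels is half the picture's height over the tangent of half this angle, whatever the lens; pixels are square), "cx", "cy" (the principal point, pixels), "T" (4x4, takes a point from camera to world coordinates). Camera axes: x right, y up, looking along -z (the intrinsics and any distortion apply to the point x, -y, -z); pixel columns grow to the right and rows downward; lengths in m; the calibration is good to about 2 mm. A picture is of the moment at which its call begins. calibration takes no time and is no camera call.
- close_job(): hands the job in, once; it reports no verdict.
The state is a dict: "time_s": time; "joints": joint angles; "qd": joint speeds; "joint_torque": joint torques, N m; "eef_pos": TCP position; "tool_rot": TCP orientation; "ft_force": force on the tool from outside, world axes, zero at the start; "torque": the same for the moment, N m; "width": finger opening in m.
Only numpy, scipy, OpenCV 4.12 (cv2) and the standard library are available. Lean on these libraries where they do the work, as an engineer would, in place of code of your own. Each camera call takes 0.05 s, during which the arm holds its last target. There are 200 camera calls.

## Task

Get the steel canister ready for the drying oven: throw the red-handled lever round into the green notch so that the orange shutter swings off the mouth, then carry the two nested lids together from the tray by the yellow knob and seat them on the canister without dropping them, and let go of the knob. Then take the blue outer cover by its collar and lift it alone straight up, leaving the vented steel inner lid seated and undisturbed and the lever in its notch, and finish still holding the cover level about 10 cm above where it sat. The two lids stay nested until they are on the canister, and everything else on the bench is left alone.

Things in the scene. Friction and masses are not known exactly. Their poses are not given: they have to be found in the camera images.
- lever (a joint): angle (rad) of the lever carrying the shutter, about an upright axis at lever_pivot; grows clockwise seen from above. 0 = shutter centred over the mouth, 0.75 = dark half-way mark, 1.5 = in the notch with the green block on the quadrant, 1.9 = end stop. Friction holds it wherever it is left (about 1.5 N at the handle moves it); starts between 0 and 0.3
- lever_handle (a point): grip point on the red upright round handle post (18 mm diameter); post top 16 mm above it, flat lever arm (steel) 28 mm below it, all round 25 mm free; 65 mm from lever_pivot, opposite the shutter; about 128 mm above the bench; z up
- lever_pivot (a point): point on the lever's upright axis at the underside of the lever and shutter, 94 mm above the bench, 80 mm from the canister's axis on the station's -y side
- canister_mouth (a point): centre of the mouth of the fixed steel canister, at its rim, 85 mm above the bench; outer dia 92, inner 80, 68 deep; z up, the lever pivot lies at -y. A orange round shutter (82 dia, 4 thick) on the lever covers it, 9 mm above the rim, until the lever is thrown; in the green notch it stands clear, on the station's +x side
- inner_knob (a point): centre of the yellow round knob (22 mm dia, 32 tall) of the loose steel inner lid (0.15 to 0.3 kg); z up. Below this centre: stem (14 dia) from 16, flange (92 dia) 50 to 55, plug (74 dia, tapered foot) 55 to 65 mm. Seated, the flange rests on the rim: centre 55 mm above canister_mouth. Starts on its plug on the tray with the cover nested on its flange; lifting the knob carries both
- cover_collar (a point): centre of the round open collar (46 mm outer, 39 inner dia, 26 tall) of the loose blue cover (0.11 to 0.22 kg); z up. Plate (104 dia) 13 to 17 mm below it, skirt (99 inner dia) to 29 below. Nested, it is 33 mm below the knob centre, 3 mm side play; the knob stands up through it to 49 mm above it. Grip across the outside of the collar, the knob between the fingers
- tray: fixed square steel tray, 150 x 150 mm, walls 18 mm high, floor 4 mm thick, on which the nested lids start; origin at the centre of its underside
- reagent_bottle: bystander: white reagent bottle with a yellow cap, 56 mm across, 120 mm tall; origin at the centre of its underside
- beaker: bystander: glass beaker, 70 mm across, 85 mm tall; origin at the centre of its underside
- sample_jar: bystander: amber glass jar with a black cap, 60 mm across, 70 mm tall; origin at the centre of its underside
- scoop: bystander: steel lab scoop spoon lying flat, 170 mm long; origin under its middle
- weigh_tin: bystander: small round aluminium tin, 56 mm across, 35 mm tall; origin at the centre of its underside
- glove_box: bystander: white card glove box, 120 x 220 x 75 mm; origin at the centre of its underside
Things that resemble listed ones, but are neither listed nor needed, are in the scene too. Of the things that look like the part that bears cover_collar, the larger one is meant. Leave any purple look-alike of the part that bears inner_knob alone.

How it is judged (in metres and radians):
On the way, in this order (a step that is already met when the one before it is completed fails the run):
1. the lever stands in the green notch, let go (value of joint lever between 1.4 and 1.6 rad and contact force between the fingers and lever below 0.1 N), for 0.2 s.
2. both lids, nested, are seated on the canister and the inner lid is let go (z of inner_knob in the frame of canister_mouth between 0.052 and 0.0585 m and horizontal distance between inner_knob and canister_mouth below 0.005 m and angle between inner_knob's own z axis and vertical below 0.06 rad and z of cover_collar in the frame of inner_knob between -0.037 and -0.0295 m and horizontal distance between cover_collar and inner_knob below 0.006 m and angle between cover_collar's own z axis and vertical below 0.07 rad and contact force between the fingers and inner_lid below 0.1 N), for 0.2 s.
At the end, for the whole second after the job is handed in: Lever within 0.1 rad of the green notch; inner lid seated (height within 3.5 mm, centred within 5 mm, level within 0.06 rad) and untouched; cover held still by the fingers alone, 63 to 163 mm above where it sat, within 60 mm of the canister axis, level within 0.3 rad (value of joint lever between 1.4 and 1.6 rad and z of inner_knob in the frame of canister_mouth between 0.052 and 0.0585 m and horizontal distance between inner_knob and canister_mouth below 0.005 m and angle between inner_knob's own z axis and vertical below 0.06 rad and z of cover_collar in the frame of inner_knob between 0.03 and 0.13 m and horizontal distance between cover_collar and canister_mouth below 0.06 m and angle between cover_collar's own z axis and vertical below 0.3 rad and contact force between the fingers and outer_cover above 1 N and contact force between each of outer_cover, the arm, the fingers and inner_lid below 0.1 N and contact force between outer_cover and station below 0.1 N and linear speed of outer_cover below 0.03 m/s); the arm keeps its last pose, push and grip.
It fails at once if the cover comes off the inner lid while the inner lid is not seated on the canister (z of cover_collar in the frame of inner_knob above -0.013 m and not (z of inner_knob in the frame of canister_mouth between 0.052 and 0.0585 m and horizontal distance between inner_knob and canister_mouth below 0.005 m and angle between inner_knob's own z axis and vertical below 0.06 rad)).
It fails at once if the lids are dropped (contact force between the fingers and inner_lid below 0.05 N and contact force between the fingers and outer_cover below 0.05 N and linear speed of inner_lid above 0.4 m/s).
It fails at once if the blue cover is dropped (contact force between the fingers and inner_lid below 0.05 N and contact force between the fingers and outer_cover below 0.05 N and linear speed of outer_cover above 0.4 m/s).
It fails at once if a bystander is disturbed (distance of any of reagent_bottle, beaker, sample_jar, scoop, weigh_tin, glove_box from where it was at the start of the episode above 0.03 m).
It also fails if it takes over 64 s, if anything falls off the work surface, if the arm or the gripper's body presses on something with over 40 N, if the wrist force passes 120 N, or if a joint passes its speed limit or range.

## Working session

There is one attempt and no reset: what is moved stays moved. The work goes in short steps, Python scripts to look and compute and a shell command to move; the robot and the scene stay as the last step left them, time stands still between calls to the robot, and variables do not carry over. Pictures are saved under pics/ and viewed, about 8 in all and at most 12, crops included, and the job is handed in when it is done.

```bash
ls; mkdir -p pics; cat > h.py <<'E'
from plant import *
import numpy as np, cv2
from scipy.spatial.transform import Rotation as R
def snap(n,f):
    p,d=capture(n); cv2.imwrite(f'pics/{f}.png',p[...,::-1]); np.savez(f'pics/{f}.npz',p=p,d=d); return p,d
def ray(n,u,v):
    c=calibration(n); f=200/np.tan(np.radians(c['fov_y'])/2); T=np.array(c['T'])
    x=np.array([(u-c['cx'])/f,-(v-c['cy'])/f,-1.0]); return T[:3,3],T[:3,:3]@x
def onz(n,u,v,z):
    o,r=ray(n,u,v); return o+r*(z-o[2])/r[2]
def pts(n,d):
    c=calibration(n); f=200/np.tan(np.radians(c['fov_y'])/2); T=np.array(c['T'])
    v,u=np.mgrid[:400,:640]; P=np.stack([(u-c['cx'])/f*d,-(v-c['cy'])/f*d,-d],-1)
    return P@T[:3,:3].T+T[:3,3]
E
python3 - <<'E'
from h import *
for n in('top','side'):
    snap(n,n+'0'); c=calibration(n); print({k:(np.round(v,3).tolist()) for k,v in c.items() if not isinstance(v,str)})
s=read_state(); print(s)
a=cv2.imread('pics/top0.png');b=cv2.imread('pics/side0.png')
E
```

```text
pics
{'fov_y': 52.916, 'cx': 321.109, 'cy': 203.522, 'T': [[0.038, 0.973, -0.228, 0.33], [-0.999, 0.037, -0.01, 0.03], [-0.001, 0.229, 0.974, 1.172], [0.0, 0.0, 0.0, 1.0]]}
{'fov_y': 57.424, 'cx': 314.418, 'cy': 201.341, 'T': [[-0.801, 0.374, -0.468, 0.068], [-0.598, -0.478, 0.643, 0.706], [0.017, 0.795, 0.607, 0.756], [0.0, 0.0, 0.0, 1.0]]}
{'time_s': 0.1, 'joints': array([-6.54312680e+01,  2.42820084e+01,  9.34284573e+01, -1.34120054e-03,
        6.23732650e+01, -1.08929998e+00]), 'qd': array([ 0.01604879, -0.08436185, -0.09660205,  0.03381994,  0.05383757,
        0.06328402]), 'joint_torque': array([ 2.08420756e-04, -5.58428085e+01, -2.82446784e+01, -2.37028206e-05,
        2.95580241e-03,  5.09997005e-07]), 'eef_pos': array([ 0.27042078, -0.56289726,  0.2305925 ]), 'tool_rot': array([-1.79916262e+02, -4.04618316e-04,  2.56586545e+01]), 'ft_force': array([ 0.20010291,  0.0799071 , -0.30371393]), 'torque': array([-0.04887853,  0.02055655,  0.01774691]), 'width': 0.08545188250875435}
```

View pics/top0.png

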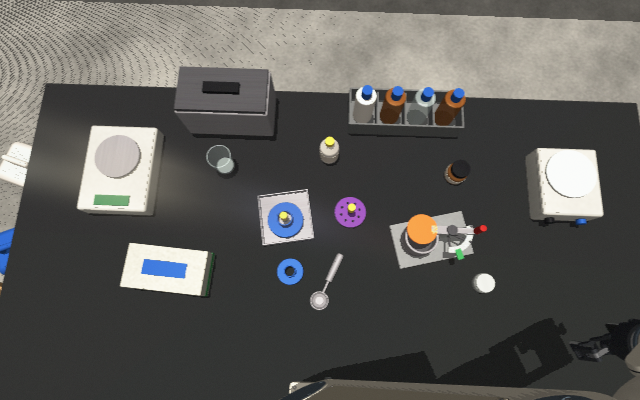

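View pics/side0.png

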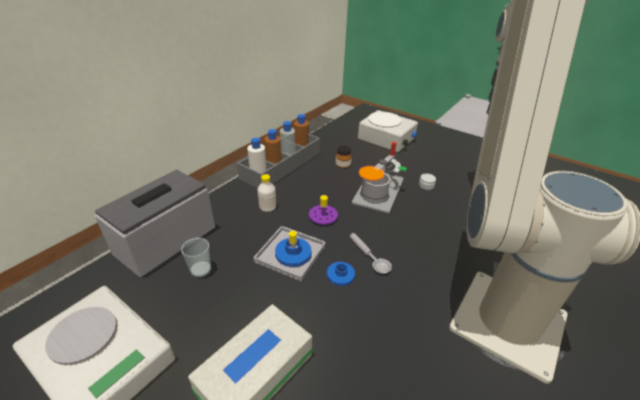

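Top view: nested lids in tray (285,219). Look-alikes are the small loose blue cover (290,271) and the purple lid (350,211). The station is at (435,238): orange shutter (422,229), pivot (452,231), red handle (483,229), green notch (459,254). The lids in the tray fit the description; I'll measure and check them in a close crop.

```bash
python3 - <<'E'
from h import *
def comp(n,p,d,m,box):
    u0,u1,v0,v1=box; M=np.zeros(m.shape,bool); M[v0:v1,u0:u1]=m[v0:v1,u0:u1]
    v,u=np.nonzero(M); P=pts(n,d)[M]; P=P[d[M]>0]
    return len(u),(u.mean().round(2),v.mean().round(2)),P
for n,bx in(('top',dict(knob=(255,315,190,245),blue=(255,315,190,245),orange=(400,445,205,250),red=(470,495,220,240),green=(450,470,240,265),smallblue=(270,310,255,290))),
            ('side',dict(knob=(270,315,225,262),blue=(265,320,225,270),orange=(350,390,160,185),red=(385,400,135,160),green=(392,412,160,176),smallblue=(322,360,258,290)))):
    z=np.load(f'pics/{n}0.npz');p,d=z['p'],z['d'];H=cv2.cvtColor(p,cv2.COLOR_RGB2HSV);h,s,v=[H[...,i].astype(int) for i in range(3)]
    ms=dict(knob=(h>22)&(h<36)&(s>120)&(v>90),blue=(h>100)&(h<122)&(s>120),smallblue=(h>100)&(h<122)&(s>120),orange=(h>6)&(h<20)&(s>150)&(v>120),red=((h<6)|(h>174))&(s>140)&(v>80),green=(h>45)&(h<85)&(s>120)&(v>80))
    for k,b in bx.items():
        N,c,P=comp(n,p,d,ms[k],b); print(n,k,N,c,'med',np.median(P,0).round(4),'mean',P.mean(0).round(4),'min',P.min(0).round(3),'max',P.max(0).round(3))
a=cv2.imread('pics/top0.png');b=cv2.imread('pics/side0.png')
cr=lambda i,u,v:cv2.resize(i[v-40:v+40,u-50:u+50],(400,300),interpolation=cv2.INTER_CUBIC)
cv2.imwrite('pics/crop1.png',np.vstack([np.hstack([cr(a,285,225),cr(a,440,235)]),np.hstack([cr(b,295,250),cr(b,385,175)])]))
E
```

```text
top knob 45 (np.float64(283.0), np.float64(215.0)) med [0.5481 0.1451 0.0843] mean [0.5482 0.1451 0.084 ] min [0.54  0.136 0.079] max [0.557 0.154 0.088]
top blue 809 (np.float64(285.29), np.float64(219.91)) med [0.5445 0.1421 0.0224] mean [0.5464 0.1439 0.0239] min [0.498 0.095 0.002] max [0.599 0.196 0.052]
top orange 672 (np.float64(420.81), np.float64(228.76)) med [ 0.5212 -0.2318  0.0973] mean [ 0.5221 -0.2317  0.096 ] min [ 0.483 -0.272 -0.003] max [ 0.584 -0.194  0.103]
top red 68 (np.float64(480.88), np.float64(228.62)) med [ 0.5212 -0.3764  0.1458] mean [ 0.5213 -0.379   0.1347] min [ 0.513 -0.446 -0.003] max [ 0.558 -0.371  0.152]
top green 58 (np.float64(458.97), np.float64(254.33)) med [ 0.4575 -0.3338  0.0908] mean [ 0.4574 -0.3345  0.0892] min [ 0.444 -0.359 -0.002] max [ 0.472 -0.326  0.095]
top smallblue 507 (np.float64(289.8), np.float64(271.19)) med [0.3999 0.1229 0.0109] mean [0.4003 0.1236 0.0115] min [ 0.364  0.086 -0.007] max [0.439 0.162 0.034]
side knob 87 (np.float64(292.55), np.float64(236.3)) med [0.5444 0.1488 0.0795] mean [0.5482 0.1439 0.072 ] min [ 0.53
[... 174 characters left out ...]
 max [0.596 0.197 0.052]
side orange 289 (np.float64(370.59), np.float64(172.91)) med [ 0.5218 -0.2348  0.0975] mean [ 0.5275 -0.2431  0.0902] min [ 0.481 -0.425 -0.003] max [ 0.64  -0.192  0.102]
side red 51 (np.float64(392.71), np.float64(148.41)) med [ 0.517  -0.3735  0.1287] mean [ 0.5177 -0.3736  0.1297] min [ 0.51  -0.384  0.106] max [ 0.528 -0.365  0.151]
side green 21 (np.float64(402.81), np.float64(168.33)) med [ 0.4543 -0.3349  0.0912] mean [ 0.4559 -0.3423  0.0869] min [ 0.444 -0.493 -0.   ] max [ 0.504 -0.327  0.094]
side smallblue 554 (np.float64(340.44), np.float64(273.05)) med [0.3957 0.1305 0.0113] mean [0.3975 0.1275 0.0123] min [ 0.363  0.074 -0.003] max [0.444 0.162 0.032]
```

View pics/crop1.png

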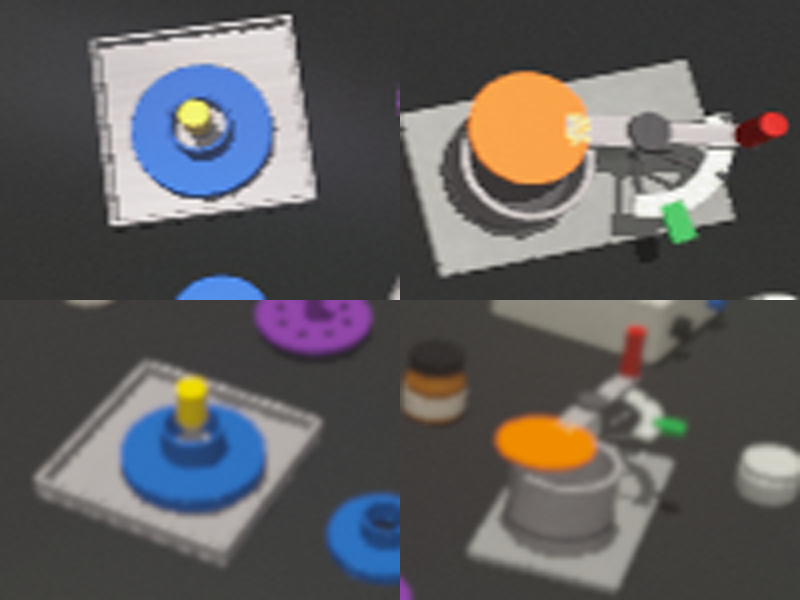

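The crop confirms the choice: a large blue cover with a yellow knob and grey inner lid in the tray; on the station, shutter over the mouth and handle about 75° short of the green notch. Next I measure the station geometry.

```bash
cat >> h.py <<'E'
def to(x,y,z,yaw=None):
    s=read_state(); r=R.from_euler('xyz',s['tool_rot'],degrees=True)
    print('now',s['eef_pos'].round(4),s['tool_rot'].round(2),'w',round(s['width'],4),'F',s['ft_force'].round(1),'t',s['time_s'])
    dp=r.inv().apply(np.array([x,y,z])-s['eef_pos'])
    yw=s['tool_rot'][2] if yaw is None else yaw
    rr=(r.inv()*R.from_euler('xyz',[180,0,yw],degrees=True)).as_rotvec()
    print('dpos',dp.round(4),'drot',rr.round(4))
E
python3 - <<'E'
from h import *
from scipy.optimize import least_squares
for n in('top','side'):
    z=np.load(f'pics/{n}0.npz');p,d=z['p'],z['d'];P=pts(n,d)
    H=cv2.cvtColor(p,cv2.COLOR_RGB2HSV)
    m=(d>0)&(abs(P[...,2]-.084)<.005)&(abs(P[...,0]-.515)<.07)&(P[...,1]>-.275)&(P[...,1]<-.15)&(H[...,1]<90)
    Q=P[m]; f=lambda q:np.hypot(Q[:,0]-q[0],Q[:,1]-q[1])-.043
    r=least_squares(f,[.515,-.235],loss='soft_l1',f_scale=.002); print(n,'rim',len(Q),r.x.round(4),'res',np.median(abs(r.fun)),np.median(Q[:,2]))
    m=(H[...,0]>6)&(H[...,0]<20)&(H[...,1]>150)&(d>0)&(abs(P[...,2]-.098)<.006)&(abs(P[...,0]-.52)<.06)&(abs(P[...,1]+.23)<.05)
    c=np.nonzero(m); e=cv2.minEnclosingCircle(P[m][:,:2].astype(np.float32)); print(n,'shutter circ',np.round(e[0],4),round(e[1],4),'mean',P[m].mean(0).round(4))
    m=(d>0)&(P[...,2]>.103)&(P[...,2]<.135)&(abs(P[...,0]-.52)<.03)&(abs(P[...,1]+.31)<.025); print('pivot cap',P[m].mean(0).round(4),m.sum())
    # base plate
    m=(d>0)&(abs(P[...,2]-.006)<.006)&(abs(P[...,0]-.51)<.1)&(P[...,1]<-.15)&(P[...,1]>-.42)&(H[...,2]>90)&(H[...,1]<60)
    print('plate',m.sum(),cv2.minAreaRect(P[m][:,:2].astype(np.float32)))
    m=(H[...,0]>22)&(H[...,0]<36)&(H[...,1]>120)&(abs(P[...,0]-.546)<.03)&(abs(P[...,1]-.146)<.03)&(P[...,2]>.08); Q=P[m]
    print('knob top',Q.mean(0).round(4),cv2.minEnclosingCircle(Q[:,:2].astype(np.float32)),len(Q))
    m=((H[...,0]<6)|(H[...,0]>174))&(H[...,1]>140)&(P[...,2]>.138)&(abs(P[...,0]-.52)<.03)&(abs(P[...,1]+.376)<.03); Q=P[m]
    print('post top',Q.mean(0).round(4),cv2.minEnclosingCircle(Q[:,:2].astype(np.float32)),len(Q))
to(.521,-.376,.2,50)
E
```

```text
top rim 110 [ 0.503  -0.2366] res 0.001633366650490315 0.0837292969618203
top shutter circ [ 0.5228 -0.2344] 0.0413 mean [ 0.5219 -0.2319  0.0973]
pivot cap [ 0.5212 -0.3149  0.1048] 55
plate 1012 ((0.5088566541671753, -0.28152361512184143), (0.12950049340724945, 0.22011342644691467), 13.777209281921387)
knob top [0.5483 0.145  0.0841] ((0.548355758190155, 0.1450323760509491), 0.010151817463338375) 43
post top [ 0.5209 -0.3785  0.1476] ((0.5217129588127136, -0.3803049921989441), 0.009519762359559536) 47
side rim 84 [ 0.501  -0.2352] res 0.0012295722701994027 0.08362542252515265
side shutter circ [ 0.5196 -0.233 ] 0.0408 mean [ 0.5194 -0.2314  0.0977]
pivot cap [ 0.5203 -0.3158  0.1042] 17
plate 406 ((0.4956969916820526, -0.2906765639781952), (0.2608898878097534, 0.15575699508190155), 88.5687484741211)
knob top [0.5466 0.1458 0.084 ] ((0.5464978814125061, 0.14314647018909454), 0.01224043220281601) 42
post top [ 0.5182 -0.3741  0.1468] ((0.5187792778015137, -0.3760972321033478), 0.008668259717524052) 18
now [ 0.2704 -0.5629  0.2306] [-179.92   -0.     25.66] w 0.0855 F [ 0.2  0.1 -0.3] t 0.1
dpos [ 0.3068 -0.0599  0.0307] drot [-1.400e-03 -3.000e-04 -4.248e-01]
```

```bash
python3 -m inch '[{"hand":0.45,"delta_pos":[0.06,-0.012,0],"delta_rot":[0,0,-0.14]},{"hand":0.45,"delta_pos":[0.115,-0.023,0],"delta_rot":[0,0,-0.28]},{"hand":0.45,"delta_pos":[0.17,-0.035,0.01],"delta_rot":[0,0,-0.425]},{"hand":0.45,"delta_pos":[0.225,-0.045,0.02],"delta_rot":[0,0,-0.425]},{"hand":0.45,"delta_pos":[0.275,-0.055,0.03],"delta_rot":[0,0,-0.425]},{"hand":0.45,"delta_pos":[0.306,-0.061,0.03],"delta_rot":[0,0,-0.425]},{"hand":0.45,"delta_pos":[0.306,-0.061,0.03],"delta_rot":[0,0,-0.425]}]' 30
python3 -c "
from h import *
to(.520,-.378,.109,50)"
```

```text
time_s: 0.98
eef_pos: [0.5212, -0.3737, 0.2]
tool_rot: [-179.9, -0.0, 50.2]
ft_force: [0.4, -0.0, 0.1]
width: 0.0384
now [ 0.5212 -0.3737  0.2   ] [-1.7988e+02 -4.0000e-02  5.0190e+01] w 0.0384 F [ 0.4 -0.   0.1] t 0.975
dpos [-0.0042  0.002   0.091 ] drot [-0.0021 -0.0007  0.0034]
```

```bash
python3 -m inch '[{"hand":0.45,"delta_pos":[-0.004,0.002,0.03],"delta_rot":[0,0,0]},{"hand":0.45,"delta_pos":[-0.004,0.002,0.06],"delta_rot":[0,0,0]},{"hand":0.45,"delta_pos":[-0.004,0.002,0.09],"delta_rot":[0,0,0]},{"hand":0.45,"delta_pos":[-0.004,0.002,0.09],"delta_rot":[0,0,0]},{"hand":0.1,"delta_pos":[-0.004,0.002,0.09],"delta_rot":[0,0,0]},{"hand":0.1,"delta_pos":[-0.004,0.002,0.09],"delta_rot":[0,0,0]},{"hand":0.1,"delta_pos":[-0.004,0.002,0.09],"delta_rot":[0,0,0]}]' 30
python3 -c "
from h import *
for x,y in((.500,-.375),(.482,-.366),(.468,-.351),(.4585,-.3327)): to(x,y,.11)"
```

```text
time_s: 1.85
eef_pos: [0.5207, -0.3793, 0.1115]
tool_rot: [179.9, 0.0, 50.2]
ft_force: [0.3, -6.2, -2.5]
width: 0.0172
now [ 0.5207 -0.3793  0.1115] [179.92   0.    50.19] w 0.0172 F [ 0.3 -6.2 -2.5] t 1.85
dpos [-0.0099 -0.0187  0.0015] drot [0.0013 0.     0.    ]
now [ 0.5207 -0.3793  0.1115] [179.92   0.    50.19] w 0.0172 F [ 0.3 -6.2 -2.5] t 1.85
dpos [-0.0145 -0.0383  0.0014] drot [0.0013 0.     0.    ]
now [ 0.5207 -0.3793  0.1115] [179.92   0.    50.19] w 0.0172 F [ 0.3 -6.2 -2.5] t 1.85
dpos [-0.012  -0.0586  0.0014] drot [0.0013 0.     0.    ]
now [ 0.5207 -0.3793  0.1115] [179.92   0.    50.19] w 0.0172 F [ 0.3 -6.2 -2.5] t 1.85
dpos [-0.004  -0.0777  0.0014] drot [0.0013 0.     0.    ]
```

```bash
python3 -m inch '[{"hand":0.1,"delta_pos":[-0.006,-0.009,0],"delta_rot":[0,0,0]},{"hand":0.1,"delta_pos":[-0.010,-0.019,0],"delta_rot":[0,0,0]},{"hand":0.1,"delta_pos":[-0.013,-0.028,0],"delta_rot":[0,0,0]},{"hand":0.1,"delta_pos":[-0.0145,-0.038,0],"delta_rot":[0,0,0]},{"hand":0.1,"delta_pos":[-0.014,-0.048,0],"delta_rot":[0,0,0]},{"hand":0.1,"delta_pos":[-0.012,-0.0586,0],"delta_rot":[0,0,0]},{"hand":0.1,"delta_pos":[-0.008,-0.068,0],"delta_rot":[0,0,0]},{"hand":0.1,"delta_pos":[-0.004,-0.0775,0],"delta_rot":[0,0,0]}]'
python3 -c "
from h import *
snap('top','top1');snap('side','side1');a=cv2.imread('pics/top1.png');b=cv2.imread('pics/side1.png')
cr=lambda i,u,v:cv2.resize(i[v-40:v+40,u-50:u+50],(400,320),interpolation=cv2.INTER_CUBIC)
cv2.imwrite('pics/crop2.png',np.hstack([cr(a,445,235),cr(b,390,165)]))
to(.4585,-.3327,.11)"
```

```text
time_s: 2.85
eef_pos: [0.4595, -0.3343, 0.1125]
tool_rot: [179.7, 0.0, 50.1]
ft_force: [3.8, -8.7, -7.2]
width: 0.0169
now [ 0.4589 -0.333   0.1125] [179.82  -0.    50.17] w 0.0172 F [-0.6 -2.4 -0.4] t 2.95
dpos [-0.     -0.0005  0.0025] drot [ 0.0032 -0.0001 -0.    ]
```

View pics/crop2.png

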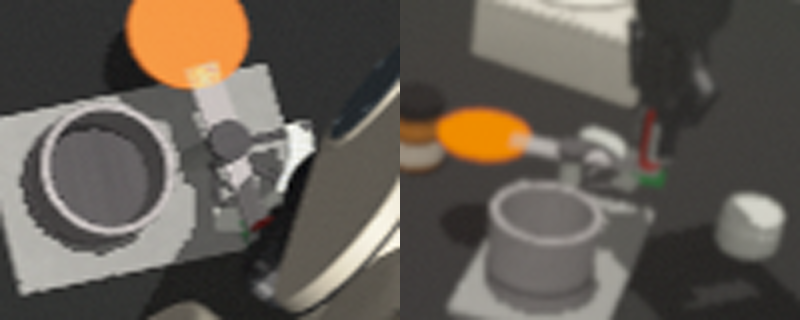

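The shutter is off the mouth and the red post stands at the green block. I'll compute the lever angle and the exact mouth centre from these frames.

```bash
cat > st.py <<'E'
from h import *
from scipy.optimize import least_squares
def station(tag):
  for n in('top','side'):
    z=np.load(f'pics/{n}{tag}.npz');p,d=z['p'],z['d'];P=pts(n,d);H=cv2.cvtColor(p,cv2.COLOR_RGB2HSV)
    m=(d>0)&(abs(P[...,2]-.084)<.004)&(np.hypot(P[...,0]-.502,P[...,1]+.236)<.055)&(H[...,1]<90)
    Q=P[m]; f=lambda q:np.hypot(Q[:,0]-q[0],Q[:,1]-q[1])-.043
    r=least_squares(f,[.502,-.236],loss='soft_l1',f_scale=.002); print(n,'rim',len(Q),r.x.round(4),'res',np.median(abs(r.fun)).round(4))
    m=(H[...,0]>6)&(H[...,0]<20)&(H[...,1]>150)&(d>0)&(abs(P[...,2]-.098)<.008)&(np.hypot(P[...,0]-.59,P[...,1]+.29)<.07)
    e=cv2.minEnclosingCircle(P[m][:,:2].astype(np.float32))[0]; c=np.array([.5205,-.3135]);
    v=np.array(e)-c; w=r.x-c
    for v in (np.array(e)-c,P[m][:,:2].mean(0)-c):
      print(n,'shutter',(v+c).round(4),'R',np.hypot(*v).round(4),'lever',round(np.arctan2(w[1],w[0])-np.arctan2(v[1],v[0]),3))
E
python3 -c "
from st import *
station('1')"
```

```text
top rim 219 [ 0.5024 -0.2368] res 0.0015
top shutter [ 0.5987 -0.2919] R 0.0811 lever 1.533
top shutter [ 0.6003 -0.2902] R 0.0832 lever 1.519
side rim 127 [ 0.5006 -0.2354] res 0.0015
side shutter [ 0.5973 -0.292 ] R 0.0797 lever 1.547
side shutter [ 0.5972 -0.2892] R 0.0805 lever 1.514
```

```bash
python3 -m inch '[{"hand":0.45,"delta_pos":[0,0,0],"delta_rot":[0,0,0]},{"hand":0.45,"delta_pos":[0,0,0],"delta_rot":[0,0,0]},{"hand":0.45,"delta_pos":[0,0,0],"delta_rot":[0,0,0]},{"hand":0.45,"delta_pos":[0,0,-0.04],"delta_rot":[0,0,0]},{"hand":0.45,"delta_pos":[0,0,-0.09],"delta_rot":[0,0,0]},{"hand":0.45,"delta_pos":[0,0,-0.14],"delta_rot":[0,0,0]},{"hand":0.45,"delta_pos":[0,0,-0.14],"delta_rot":[0,0,0]}]'
python3 -c "
from st import *
snap('top','top2');snap('side','side2');station('2')
to(.50,-.1,.25,90);to(.547,.145,.2,90)"
```

```text
time_s: 3.82
eef_pos: [0.4606, -0.3343, 0.2569]
tool_rot: [179.3, -0.0, 50.2]
ft_force: [1.2, 0.5, -0.4]
width: 0.0382
top rim 212 [ 0.5024 -0.2368] res 0.0015
top shutter [ 0.5986 -0.2938] R 0.0805 lever 1.555
top shutter [ 0.6007 -0.292 ] R 0.0831 lever 1.541
side rim 131 [ 0.5002 -0.2353] res 0.0016
side shutter [ 0.5966 -0.294 ] R 0.0786 lever 1.574
side shutter [ 0.5959 -0.2898] R 0.0791 lever 1.521
now [ 0.4585 -0.3327  0.2527] [ 1.7978e+02 -1.0000e-02  5.0180e+01] w 0.0385 F [-0.1  0.3 -0.4] t 3.925
dpos [ 0.2053 -0.1172  0.0023] drot [ 0.0037  0.0012 -0.6951]
now [ 0.4585 -0.3327  0.2527] [ 1.7978e+02 -1.0000e-02  5.0180e+01] w 0.0385 F [-0.1  0.3 -0.4] t 3.925
dpos [ 0.4235 -0.2382  0.0518] drot [ 0.0037  0.0012 -0.6951]
```

```bash
python3 -m inch '[{"hand":0.55,"delta_pos":[0.05,-0.028,0],"delta_rot":[0,0,-0.1]},{"hand":0.55,"delta_pos":[0.10,-0.057,0],"delta_rot":[0,0,-0.2]},{"hand":0.55,"delta_pos":[0.155,-0.087,0],"delta_rot":[0,0,-0.3]},{"hand":0.55,"delta_pos":[0.21,-0.118,0],"delta_rot":[0,0,-0.4]},{"hand":0.55,"delta_pos":[0.265,-0.149,0],"delta_rot":[0,0,-0.5]},{"hand":0.55,"delta_pos":[0.32,-0.18,0],"delta_rot":[0,0,-0.6]},{"hand":0.55,"delta_pos":[0.375,-0.211,0.02],"delta_rot":[0,0,-0.695]},{"hand":0.55,"delta_pos":[0.423,-0.238,0.05],"delta_rot":[0,0,-0.695]}]'
cat > lev.py <<'E'
from st import *
def lever(tag):
  for n in ('top','side'):
    z=np.load(f'pics/{n}{tag}.npz');p,d=z['p'],z['d'];P=pts(n,d);H=cv2.cvtColor(p,cv2.COLOR_RGB2HSV)
    # vertical post: mean of red points (all heights); top-surface for top cam
    m=((H[...,0]<6)|(H[...,0]>174))&(H[...,1]>140)&(P[...,2]>.1)&(P[...,2]<.16)&(abs(P[...,1]+.35)<.06)&(abs(P[...,0]-.49)<.06)
    if n=='top': m&=P[...,2]>.138
    h=P[m][:,:2].mean(0)
    m=((H[...,0]>6)&(H[...,0]<20)&(H[...,1]>150)&(abs(P[...,1]+.27)<.1)&(abs(P[...,0]-.56)<.1)&(P[...,2]>.05)).astype(np.uint8)
    c=max(cv2.findContours(m,0,cv2.CHAIN_APPROX_NONE)[0],key=cv2.contourArea)[:,0]
    W=np.array([onz(n,u,v,.099)[:2] for u,v in cv2.convexHull(c)[:,0]])
    f=lambda q:np.hypot(W[:,0]-q[0],W[:,1]-q[1])-.041
    s=least_squares(f,W.mean(0),loss='soft_l1',f_scale=.002).x
    v=h-s; piv=s+v*80/145
    print(n,'post',h.round(4),'shutter',s.round(4),'len',np.hypot(*v).round(4),'pivot',piv.round(4),'dir cw from -y',np.arctan2(-v[0],-v[1]).round(4))
E
python3 -c "
from lev import *
snap('top','top3');snap('side','side3');lever('0');lever('3');station('3')
to(.547,.145,.053,90)"
```

```text
time_s: 4.92
eef_pos: [0.5457, 0.1416, 0.2031]
tool_rot: [179.8, 0.1, 90.1]
ft_force: [1.6, 0.4, 0.6]
width: 0.0471
top post [ 0.5209 -0.3785] shutter [ 0.5217 -0.234 ] len 0.1444 pivot [ 0.5212 -0.3137] dir cw from -y 0.0054
side post [ 0.5177 -0.3736] shutter [ 0.5188 -0.2305] len 0.1432 pivot [ 0.5182 -0.3095] dir cw from -y 0.0074
top post [ 0.4589 -0.33  ] shutter [ 0.5984 -0.2924] len 0.1445 pivot [ 0.5214 -0.3132] dir cw from -y 1.307
side post [ 0.4552 -0.3267] shutter [ 0.5948 -0.2888] len 0.1446 pivot [ 0.5178 -0.3097] dir cw from -y 1.306
top rim 214 [ 0.5024 -0.2368] res 0.0015
top shutter [ 0.5985 -0.2931] R 0.0806 lever 1.547
top shutter [ 0.6007 -0.2921] R 0.0831 lever 1.542
side rim 133 [ 0.5006 -0.2353] res 0.0017
side shutter [ 0.5966 -0.2942] R 0.0786 lever 1.572
side shutter [ 0.596  -0.2898] R 0.0792 lever 1.516
now [0.5436 0.1434 0.1998] [-1.7977e+02  1.7000e-01  9.0260e+01] w 0.0464 F [-1.  -1.  -0.1] t 5.025
dpos [0.002  0.004  0.1467] drot [-0.004   0.0031  0.0046]
```

The lever is at about 1.55 rad by both cameras, inside the band. Next I grip the knob.

```bash
python3 -m inch '[{"hand":0.55,"delta_pos":[0.002,0.0045,0.05],"delta_rot":[-0.004,0.003,0]},{"hand":0.55,"delta_pos":[0.002,0.0045,0.10],"delta_rot":[-0.004,0.003,0]},{"hand":0.55,"delta_pos":[0.002,0.0045,0.135],"delta_rot":[-0.004,0.003,0]},{"hand":0.55,"delta_pos":[0.002,0.0045,0.146],"delta_rot":[-0.004,0.003,0]},{"hand":0.55,"delta_pos":[0.002,0.0045,0.146],"delta_rot":[-0.004,0.003,0]},{"hand":0.05,"delta_pos":[0.002,0.0045,0.146],"delta_rot":[-0.004,0.003,0]},{"hand":0.05,"delta_pos":[0.002,0.0045,0.146],"delta_rot":[-0.004,0.003,0]},{"hand":0.05,"delta_pos":[0.002,0.0045,0.146],"delta_rot":[-0.004,0.003,0]}]' 60
python3 -c "
from h import *
to(.548,.145,.2,90)"
```

```text
time_s: 6.02
eef_pos: [0.549, 0.1453, 0.0552]
tool_rot: [179.8, -0.0, 90.3]
ft_force: [3.0, -0.6, 5.3]
width: 0.0203
now [0.549  0.1453 0.0552] [ 1.798e+02 -4.000e-02  9.027e+01] w 0.0203 F [ 3.  -0.6  5.3] t 6.025
dpos [-0.0002 -0.0005 -0.1448] drot [ 0.0034 -0.0007  0.0047]
```

```bash
python3 -m inch '[{"hand":0.05,"delta_pos":[0,0,0],"delta_rot":[0,0,0]},{"hand":0.05,"delta_pos":[0,0,-0.01],"delta_rot":[0,0,0]},{"hand":0.05,"delta_pos":[0,0,-0.03],"delta_rot":[0,0,0]},{"hand":0.05,"delta_pos":[0,0,-0.06],"delta_rot":[0,0,0]},{"hand":0.05,"delta_pos":[0,0,-0.09],"delta_rot":[0,0,0]},{"hand":0.05,"delta_pos":[0,0,-0.12],"delta_rot":[0,0,0]},{"hand":0.05,"delta_pos":[0,0,-0.14],"delta_rot":[0,0,0]},{"hand":0.05,"delta_pos":[0,0,-0.15],"delta_rot":[0,0,0]}]'
python3 -c "
from h import *
snap('side','side4');b=cv2.imread('pics/side4.png')
cv2.imwrite('pics/crop4.png',cv2.resize(b[120:280,200:400],(600,480)))
to(.5025,-.2368,.2,90)"
```

```text
time_s: 7.02
eef_pos: [0.5483, 0.1452, 0.2064]
tool_rot: [179.8, -0.1, 90.3]
ft_force: [0.4, -0.7, -5.4]
width: 0.0204
now [0.5487 0.1453 0.207 ] [ 1.7971e+02 -6.0000e-02  9.0270e+01] w 0.0203 F [-0.1  0.5 -3.3] t 7.075
dpos [-0.3819 -0.0481  0.0064] drot [ 0.005  -0.0011  0.0047]
```

View pics/crop4.png

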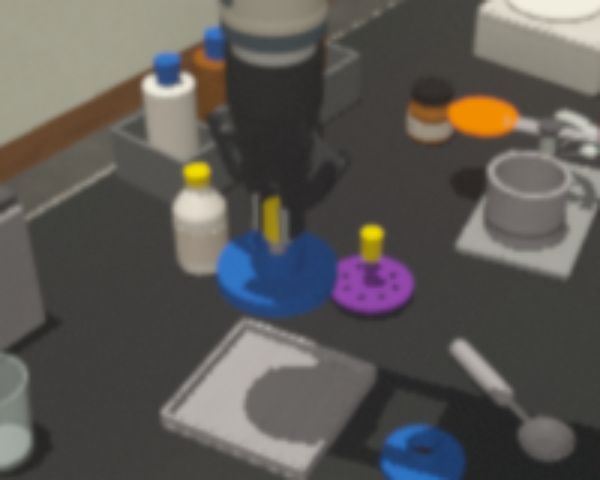

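Held and level: the cover's at crop (278,270), knob between the fingers at (272,220). Next I carry it over.

```bash
python3 -m inch '[{"hand":0.05,"delta_pos":[-0.01,-0.001,0],"delta_rot":[0.005,0,0.005]},{"hand":0.05,"delta_pos":[-0.035,-0.004,0],"delta_rot":[0.005,0,0.005]},{"hand":0.05,"delta_pos":[-0.07,-0.009,0],"delta_rot":[0.005,0,0.005]},{"hand":0.05,"delta_pos":[-0.105,-0.013,0],"delta_rot":[0.005,0,0.005]},{"hand":0.05,"delta_pos":[-0.14,-0.018,0],"delta_rot":[0.005,0,0.005]},{"hand":0.05,"delta_pos":[-0.175,-0.022,0],"delta_rot":[0.005,0,0.005]},{"hand":0.05,"delta_pos":[-0.20,-0.025,0],"delta_rot":[0.005,0,0.005]},{"hand":0.05,"delta_pos":[-0.21,-0.026,0],"delta_rot":[0.005,0,0.005]}]'
python3 -c "
from h import *
to(.5025,-.2368,.2,90)"
```

```text
time_s: 8.07
eef_pos: [0.5226, -0.0663, 0.2056]
tool_rot: [-179.9, -0.1, 89.9]
ft_force: [-0.4, -0.3, -4.1]
width: 0.0207
now [ 0.5226 -0.0663  0.2056] [-1.7986e+02 -8.0000e-02  8.9870e+01] w 0.0207 F [-0.4 -0.3 -4.1] t 8.075
dpos [-0.1705 -0.0197  0.0054] drot [-0.0025 -0.0013 -0.0023]
```

```bash
python3 -m inch '[{"hand":0.05,"delta_pos":[-0.015,-0.001,0],"delta_rot":[-0.002,-0.001,-0.002]},{"hand":0.05,"delta_pos":[-0.045,-0.005,0],"delta_rot":[-0.002,-0.001,-0.002]},{"hand":0.05,"delta_pos":[-0.08,-0.009,0],"delta_rot":[-0.002,-0.001,-0.002]},{"hand":0.05,"delta_pos":[-0.115,-0.013,0],"delta_rot":[-0.002,-0.001,-0.002]},{"hand":0.05,"delta_pos":[-0.145,-0.017,0],"delta_rot":[-0.002,-0.001,-0.002]},{"hand":0.05,"delta_pos":[-0.163,-0.019,0],"delta_rot":[-0.002,-0.001,-0.002]},{"hand":0.05,"delta_pos":[-0.1705,-0.0197,0],"delta_rot":[-0.002,-0.001,-0.002]},{"hand":0.05,"delta_pos":[-0.1705,-0.0197,0],"delta_rot":[-0.002,-0.001,-0.002]}]'
python3 -c "
from h import *
snap('side','side5');b=cv2.imread('pics/side5.png')
snap('top','top5');a=cv2.imread('pics/top5.png')
cr=lambda i,u,v:cv2.resize(i[v-40:v+40,u-50:u+50],(400,320),interpolation=cv2.INTER_CUBIC)
cv2.imwrite('pics/crop5.png',np.hstack([cr(a,430,235),cr(b,380,165)]))
# plug/cover silhouette in both cams: cover plate circle fit via depth of blue
from scipy.optimize import least_squares
for n,f in(('top','top5'),('side','side5')):
    z=np.load(f'pics/{f}.npz');p,d=z['p'],z['d'];P=pts(n,d);H=cv2.cvtColor(p,cv2.COLOR_RGB2HSV)
    m=(H[...,0]>100)&(H[...,0]<122)&(H[...,1]>120)&(np.hypot(P[...,0]-.5,P[...,1]+.236)<.07)&(P[...,2]>.1)
    Q=P[m]; print(n,len(Q),np.percentile(Q,[2,50,98],axis=0).round(4).tolist())
to(.5025,-.2368,.16,90)"
```

```text
time_s: 9.07
eef_pos: [0.5025, -0.2365, 0.2053]
tool_rot: [-180.0, -0.0, 90.0]
ft_force: [-0.0, 0.7, -4.7]
width: 0.0203
top 555 [[0.4612, -0.2396, 0.1611], [0.5076, -0.2091, 0.1725], [0.5496, -0.186, 0.1975]]
side 488 [[0.4512, -0.2715, 0.1612], [0.4886, -0.2169, 0.1732], [0.5445, -0.1855, 0.1987]]
now [ 0.5025 -0.236   0.2053] [-1.7996e+02 -5.0000e-02  9.0020e+01] w 0.0204 F [ 0.3 -0.1 -4.2] t 9.175
dpos [-0.0009 -0.      0.0453] drot [-0.0007 -0.0008  0.0003]
```

View pics/crop5.png

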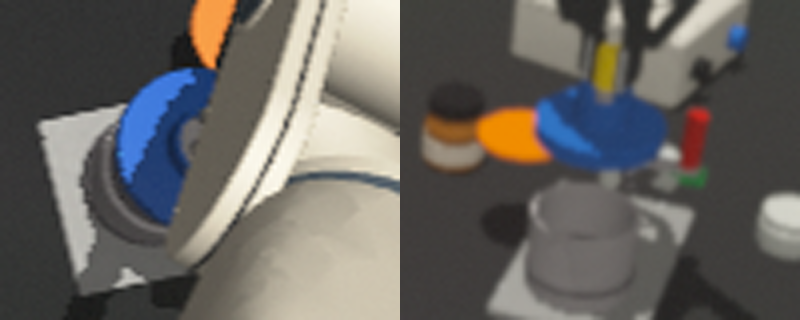

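```bash
python3 -m inch '[{"hand":0.05,"delta_pos":[-0.0009,0,0.01],"delta_rot":[0,0,0]},{"hand":0.05,"delta_pos":[-0.0009,0,0.03],"delta_rot":[0,0,0]},{"hand":0.05,"delta_pos":[-0.0009,0,0.05],"delta_rot":[0,0,0]},{"hand":0.05,"delta_pos":[-0.0009,0,0.06],"delta_rot":[0,0,0]},{"hand":0.05,"delta_pos":[-0.0009,0,0.064],"delta_rot":[0,0,0]},{"hand":0.05,"delta_pos":[-0.0009,0,0.064],"delta_rot":[0,0,0]}]'
python3 -c "
from h import *
to(.5024,-.2368,.128,90)"
```

```text
time_s: 9.93
eef_pos: [0.5027, -0.2368, 0.1414]
tool_rot: [-180.0, -0.0, 90.0]
ft_force: [-0.2, -0.4, -2.7]
width: 0.0201
now [ 0.5027 -0.2368  0.1414] [-1.7997e+02 -4.0000e-02  9.0030e+01] w 0.0201 F [-0.2 -0.4 -2.7] t 9.925
dpos [-0.     -0.0003  0.0134] drot [-0.0005 -0.0008  0.0004]
```

```bash
python3 -m inch '[{"hand":0.05,"delta_pos":[0,0,0.002],"delta_rot":[0,0,0]},{"hand":0.05,"delta_pos":[0,0,0.004],"delta_rot":[0,0,0]},{"hand":0.05,"delta_pos":[0,0,0.006],"delta_rot":[0,0,0]},{"hand":0.05,"delta_pos":[0,0,0.008],"delta_rot":[0,0,0]},{"hand":0.05,"delta_pos":[0,0,0.008],"delta_rot":[0,0,0]}]'
python3 -c "
from h import *
to(.5024,-.2368,.126,90)"
```

```text
time_s: 10.55
eef_pos: [0.5025, -0.2367, 0.1332]
tool_rot: [-179.9, -0.1, 90.0]
ft_force: [-0.1, -0.4, -5.1]
width: 0.0205
now [ 0.5025 -0.2367  0.1332] [-1.7995e+02 -5.0000e-02  9.0020e+01] w 0.0205 F [-0.1 -0.4 -5.1] t 10.55
dpos [-0.0001 -0.0001  0.0072] drot [-0.0009 -0.0009  0.0004]
```

Entering without contact. Now down to the seat in small steps.

```bash
python3 -m inch '[{"hand":0.05,"delta_pos":[0,0,0.002],"delta_rot":[0,0,0]},{"hand":0.05,"delta_pos":[0,0,0.004],"delta_rot":[0,0,0]},{"hand":0.05,"delta_pos":[0,0,0.006],"delta_rot":[0,0,0]},{"hand":0.05,"delta_pos":[0,0,0.007],"delta_rot":[0,0,0]},{"hand":0.05,"delta_pos":[0,0,0.007],"delta_rot":[0,0,0]}]'
python3 -c "
from h import *
to(.5024,-.2368,.126,90)"
```

```text
time_s: 11.18
eef_pos: [0.5025, -0.2367, 0.1262]
tool_rot: [-179.9, -0.1, 90.0]
ft_force: [-0.3, 0.0, -3.6]
width: 0.0206
now [ 0.5025 -0.2367  0.1262] [-1.7994e+02 -6.0000e-02  9.0020e+01] w 0.0206 F [-0.3  0.  -3.6] t 11.175
dpos [-0.0001 -0.0001  0.0002] drot [-0.001  -0.001   0.0004]
```

```bash
python3 -m inch '[{"hand":0.05,"delta_pos":[0,0,0.001],"delta_rot":[0,0,0]},{"hand":0.05,"delta_pos":[0,0,0.002],"delta_rot":[0,0,0]},{"hand":0.05,"delta_pos":[0,0,0.002],"delta_rot":[0,0,0]},{"hand":0.05,"delta_pos":[0,0,0.002],"delta_rot":[0,0,0]}]'
python3 -c "
from h import *
to(.5024,-.2368,.126,90)"
```

```text
time_s: 11.68
eef_pos: [0.5028, -0.2367, 0.126]
tool_rot: [-180.0, -0.0, 90.0]
ft_force: [-4.5, 2.6, 13.2]
width: 0.0204
now [ 0.5028 -0.2367  0.126 ] [-1.7998e+02 -4.0000e-02  9.0030e+01] w 0.0204 F [-4.5  2.6 13.2] t 11.675
dpos [-0.0001 -0.0004 -0.    ] drot [-0.0003 -0.0007  0.0006]
```

Contact exactly at the expected seat height (TCP 0.126). I ease off and release.

```bash
python3 -m inch '[{"hand":0.05,"delta_pos":[0,0,0],"delta_rot":[0,0,0]},{"hand":0.4,"delta_pos":[0,0,0],"delta_rot":[0,0,0]},{"hand":0.5,"delta_pos":[0,0,0],"delta_rot":[0,0,0]},{"hand":0.5,"delta_pos":[0,0,0],"delta_rot":[0,0,0]},{"hand":0.5,"delta_pos":[0,0,-0.02],"delta_rot":[0,0,0]},{"hand":0.5,"delta_pos":[0,0,-0.06],"delta_rot":[0,0,0]},{"hand":0.5,"delta_pos":[0,0,-0.1],"delta_rot":[0,0,0]},{"hand":0.8,"delta_pos":[0,0,-0.1],"delta_rot":[0,0,0]}]' 20
python3 -c "
from h import *
snap('side','side6');b=cv2.imread('pics/side6.png');snap('top','top6')
cv2.imwrite('pics/crop6.png',cv2.resize(b[125:205,330:430],(600,480),interpolation=cv2.INTER_CUBIC))
for n,f in(('top','top6'),('side','side6')):
    z=np.load(f'pics/{f}.npz');p,d=z['p'],z['d'];P=pts(n,d);H=cv2.cvtColor(p,cv2.COLOR_RGB2HSV)
    m=(H[...,0]>22)&(H[...,0]<36)&(H[...,1]>120)&(np.hypot(P[...,0]-.5,P[...,1]+.236)<.04)&(P[...,2]>.1)
    Q=P[m]; print(n,'knob',len(Q),np.percentile(Q,[5,50,95],axis=0).round(4).tolist() if len(Q) else '')
    m=(H[...,0]>100)&(H[...,0]<122)&(H[...,1]>120)&(np.hypot(P[...,0]-.5,P[...,1]+.236)<.065)&(P[...,2]>.07)
    Q=P[m]; print(n,'blue',len(Q),np.percentile(Q,[2,50,98],axis=0).round(4).tolist())
    Q=Q[abs(Q[:,2]-np.median(Q[:,2]))<.006]; A=np.c_[Q[:,:2]-Q[:,:2].mean(0),np.ones(len(Q))]; print('plane slope',np.linalg.lstsq(A,Q[:,2],rcond=None)[0].round(4))
to(.5025,-.2368,.16,90)"
```

```text
time_s: 12.68
eef_pos: [0.5048, -0.2377, 0.2292]
tool_rot: [179.7, 0.1, 90.0]
ft_force: [0.0, 0.0, -0.7]
width: 0.0595
top knob 64 [[0.4923, -0.2404, 0.1268], [0.5011, -0.2326, 0.154], [0.5099, -0.2271, 0.1584]]
top blue 668 [[0.4558, -0.26, 0.0831], [0.5046, -0.2165, 0.0933], [0.5501, -0.1872, 0.1195]]
plane slope [-0.0002 -0.0054  0.0933]
side knob 65 [[0.4909, -0.2442, 0.1293], [0.4978, -0.2306, 0.1467], [0.5085, -0.2251, 0.1569]]
side blue 474 [[0.4524, -0.2725, 0.082], [0.49, -0.2176, 0.094], [0.5453, -0.1855, 0.1195]]
plane slope [ 0.0055 -0.0127  0.0937]
now [ 0.5028 -0.2367  0.2259] [ 1.800e+02 -3.000e-02  9.003e+01] w 0.0683 F [ 0.6  0.  -1.7] t 12.775
dpos [-0.0002 -0.0003  0.0659] drot [ 0.0001 -0.0006  0.0006]
```

View pics/crop6.png

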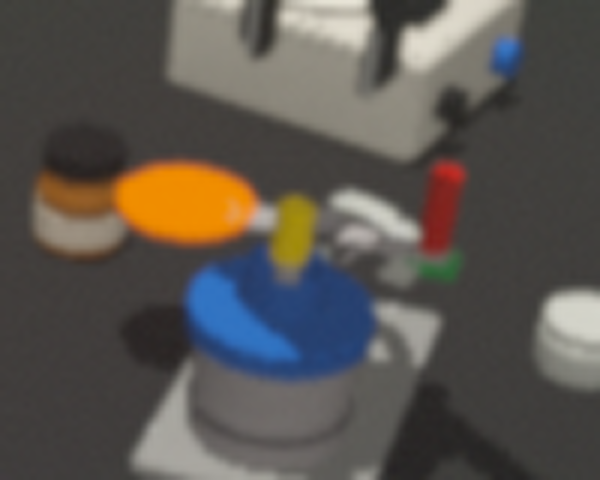

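Seated level, plate at z≈0.0935, lever still at green. Now down onto the collar.

```bash
python3 -m inch '[{"hand":0.8,"delta_pos":[0,0,0.04],"delta_rot":[0,0,0]},{"hand":0.8,"delta_pos":[0,0,0.08],"delta_rot":[0,0,0]},{"hand":0.8,"delta_pos":[0,0,0.11],"delta_rot":[0,0,0]},{"hand":0.8,"delta_pos":[0,0,0.125],"delta_rot":[0,0,0]},{"hand":0.8,"delta_pos":[0,0,0.131],"delta_rot":[0,0,0]},{"hand":0.8,"delta_pos":[0,0,0.133],"delta_rot":[0,0,0]},{"hand":0.8,"delta_pos":[0,0,0.133],"delta_rot":[0,0,0]}]' 20
python3 -c "
from h import *
to(.5025,-.2368,.092,90)"
```

```text
time_s: 13.65
eef_pos: [0.5033, -0.2369, 0.0937]
tool_rot: [179.9, 0.0, 90.0]
ft_force: [-0.7, 0.3, 0.4]
width: 0.0683
now [ 0.5033 -0.2369  0.0937] [1.7993e+02 1.0000e-02 9.0030e+01] w 0.0683 F [-0.7  0.3  0.4] t 13.65
dpos [ 0.0001 -0.0008  0.0017] drot [0.0013 0.0001 0.0006]
```

```bash
python3 -m inch '[{"hand":0.6,"delta_pos":[0,-0.0005,0.001],"delta_rot":[0,0,0]},{"hand":0.45,"delta_pos":[0,-0.0005,0.001],"delta_rot":[0,0,0]},{"hand":0.35,"delta_pos":[0,-0.0005,0.001],"delta_rot":[0,0,0]},{"hand":0.35,"delta_pos":[0,-0.0005,0.001],"delta_rot":[0,0,0]},{"hand":0.35,"delta_pos":[0,-0.0005,0.001],"delta_rot":[0,0,0]}]' 30
python3 -c "
from h import *
to(.5025,-.2368,.192,90)"
```

```text
time_s: 14.28
eef_pos: [0.5032, -0.2371, 0.0936]
tool_rot: [179.9, 0.0, 90.0]
ft_force: [-1.3, 1.0, 5.1]
width: 0.0442
now [ 0.5032 -0.2371  0.0936] [1.7985e+02 4.0000e-02 9.0020e+01] w 0.0442 F [-1.3  1.   5.1] t 14.275
dpos [ 0.0003 -0.0005 -0.0984] drot [0.0026 0.0007 0.0004]
```

```bash
python3 -m inch '[{"hand":0.35,"delta_pos":[0,0,-0.002],"delta_rot":[0,0,0]},{"hand":0.35,"delta_pos":[0,0,-0.006],"delta_rot":[0,0,0]},{"hand":0.35,"delta_pos":[0,0,-0.012],"delta_rot":[0,0,0]},{"hand":0.35,"delta_pos":[0,0,-0.02],"delta_rot":[0,0,0]},{"hand":0.35,"delta_pos":[0,0,-0.035],"delta_rot":[0,0,0]},{"hand":0.35,"delta_pos":[0,0,-0.05],"delta_rot":[0,0,0]},{"hand":0.35,"delta_pos":[0,0,-0.065],"delta_rot":[0,0,0]},{"hand":0.35,"delta_pos":[0,0,-0.08],"delta_rot":[0,0,0]}]' 40
python3 -m inch '[{"hand":0.35,"delta_pos":[0,0,-0.01],"delta_rot":[0,0,0]},{"hand":0.35,"delta_pos":[0,0,-0.018],"delta_rot":[0,0,0]},{"hand":0.35,"delta_pos":[0,0,-0.022],"delta_rot":[0,0,0]},{"hand":0.35,"delta_pos":[0,0,-0.022],"delta_rot":[0,0,0]},{"hand":0.35,"delta_pos":[0,0,-0.022],"delta_rot":[0,0,0]}]' 40
python3 -c "
from lev import *
snap('side','side7');b=cv2.imread('pics/side7.png');snap('top','top7')
cv2.imwrite('pics/crop7.png',cv2.resize(b[95:205,310:440],(650,550),interpolation=cv2.INTER_CUBIC))
for n,f in(('top','top7'),('side','side7')):
    z=np.load(f'pics/{f}.npz');p,d=z['p'],z['d'];P=pts(n,d);H=cv2.cvtColor(p,cv2.COLOR_RGB2HSV)
    m=(H[...,0]>100)&(H[...,0]<122)&(H[...,1]>120)&(np.hypot(P[...,0]-.5,P[...,1]+.236)<.07)&(P[...,2]>.07)
    Q=P[m]; print(n,'blue',len(Q),np.percentile(Q,[2,50,98],axis=0).round(4).tolist())
    m=(H[...,0]>22)&(H[...,0]<36)&(H[...,1]>120)&(np.hypot(P[...,0]-.5,P[...,1]+.236)<.04)&(P[...,2]>.1)
    Q=P[m]; print(n,'knob',len(Q),np.percentile(Q,[5,50,95],axis=0).round(4).tolist() if len(Q) else '')
to(.5025,-.2368,.192,90)
lever('7')"
```

```text
time_s: 15.28
eef_pos: [0.5032, -0.2371, 0.1749]
tool_rot: [179.8, 0.1, 90.0]
ft_force: [0.3, -0.2, -2.1]
width: 0.0447
time_s: 15.9
eef_pos: [0.5028, -0.237, 0.1965]
tool_rot: [179.9, 0.0, 90.0]
ft_force: [0.5, -0.1, -2.0]
width: 0.0444
top blue 495 [[0.4641, -0.2327, 0.183], [0.5082, -0.2069, 0.1959], [0.5489, -0.1861, 0.217]]
top knob 1 [[0.5115, -0.2357, 0.1553], [0.5115, -0.2357, 0.1553], [0.5115, -0.2357, 0.1553]]
side blue 453 [[0.4501, -0.2594, 0.1866], [0.4927, -0.2165, 0.197], [0.5438, -0.1863, 0.2222]]
side knob 47 [[0.4907, -0.2339, 0.1284], [0.497, -0.2288, 0.1402], [0.508, -0.2248, 0.1541]]
now [ 0.5028 -0.237   0.1965] [1.7987e+02 3.0000e-02 9.0020e+01] w 0.0443 F [-0.2  0.3 -1.2] t 16.0
dpos [ 0.0002 -0.0004  0.0045] drot [0.0023 0.0005 0.0004]
top post [nan nan] shutter [ 0.5979 -0.293 ] len nan pivot [nan nan] dir cw from -y nan
side post [ 0.4552 -0.3271] shutter [ 0.5956 -0.2872] len 0.1459 pivot [ 0.5181 -0.3092] dir cw from -y 1.2944lev.py:8: RuntimeWarning: Mean of empty slice.
  h=P[m][:,:2].mean(0)
  ret = um.true_divide(
```

View pics/crop7.png

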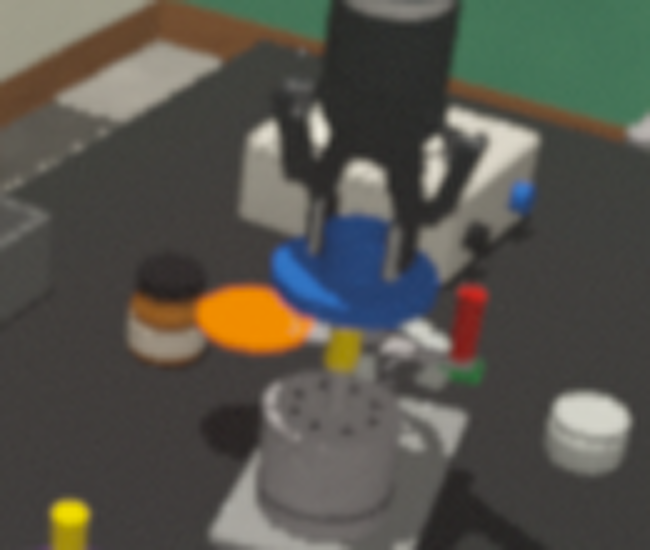

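The cover is held level about 10 cm up at (355,270). The vented lid is seated with its knob at (343,350), and the lever is at the green block (465,370). I'll hand in.

```bash
python3 -c "
from plant import *
print(close_job())"
```

```text
the job is handed in; nothing more can be done
None
```

I completed the whole sequence in about 16 s of robot time and handed the job in. `close_job()` reports no verdict.

**What I did:**
- I gripped the red post and threw the lever into the green notch.
- I carried both nested lids by the yellow knob and seated them; contact came at exactly the expected height. Then I let go of the knob.
- I gripped the blue cover by its collar, lifted it straight up, and was still holding it at hand-in.

**Last checks:**
- **Cover:** it is about 103 mm above its seat and near the canister axis. The tool is within 0.2° of vertical, and the wrist carries only the cover's weight, about 2 N.
- **Inner lid:** its knob is still at about z = 0.14, the seated height, and the vented flange sits on the rim.
- **Lever:** it read about 1.53 to 1.55 rad at the notch, slightly past the 1.5 centre but inside 1.4 to 1.6.

**Disagreements and gaps:**
- The two cameras differ by 2 to 4 mm in position. I worked from the top camera, which matched the gripper contacts to about 1.5 mm.
- The last lever check came from the side camera only, because the arm hid the post from above.
- I didn't re-measure the bystanders; the path kept clear of them.

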